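Make up a culture kit and a urine kit in the clinic's laboratory

TASK

Make up the two sampling kits from the stock standing on the bench, and leave the red-lidded cup, the red-capped bottle and the roll of tape where they are. Culture kit, metal tray: stand the white-capped amber bottle upright in the empty bay, and set the loose red agar dish squarely on top of the pile of dishes, lowering it until you feel it rest (the pile's height differs) and not pressing hard. Urine kit, blue tray: lay the green slide mailer flat in the long bay, and stand the yellow-lidded cup and the black-capped strip canister upright on the tray's floor, one in each of the two small bays, whichever you like.

Things in the scene. Friction and masses are not known exactly. Their poses are not given: they have to be found in the camera images.
- steel_tray: Culture kit: silver metal tray, fixed, 210 (x) x 164 (y) mm, rim 24 high, floor 4 thick. Origin: centre of its underside on the bench, z up. A low wall at x = 0 (top at 20) makes two bays, 99 x 156. In the +x bay, centred at x = +50, y = 0, a firm taped pile of red dishes, 60 in diameter; its flat top is 39 to 66 above the bench, not reported. The -x bay (centre x = -50) is empty.
- blue_tray: Urine kit: blue plastic tray, fixed, 210 (x) x 164 (y) mm, rim 24 high, floor 4 thick. Origin: centre of its underside on the bench, z up. Low walls (4 thick, tops at 20) make one long bay on the +x side (87 in x, 156 in y, centre x = +57.5, y = 0) and two small bays on the -x side (111 in x, 76 in y, centres x = -45.5, y = +40 and -40).
- loose_dish: the one loose agar dish: flat round red dish with a clear lid, 60 mm in diameter, 15 high, about 30 g, lying on the bench. Origin: centre of its underside, z up. Goes on top of the pile in the metal tray.
- white_cap_bottle: closed round amber bottle with a paper label and a white cap; 72 mm high, body 34 in diameter up to 44, cap 26 in diameter from 53 to 72; about 60 g. Origin: centre of its underside, z up. Goes in the metal tray.
- slide_mailer: slide mailer: flat green plastic box with a small white label on top, 86 (x) by 34 (y) by 20 mm high, about 50 g, lying flat. Origin: centre of its underside, long side along its x, z up. Goes in the long bay of the blue tray.
- yellow_cup: closed specimen cup with a white tapered body and a flat round yellow screw lid; 64 mm high, body 52 to 58 in diameter, lid 62 in diameter over its top 13; about 60 g. Origin: centre of its underside, z up. Goes in a small bay of the blue tray.
- strip_canister: test-strip canister: round white canister with a teal band and a black cap; 75 mm high, body 38 in diameter, cap 40 in diameter over its top 14; about 50 g. Origin: centre of its underside, z up. Goes in the other small bay of the blue tray.
- red_cup: closed specimen cup with a white tapered body and a flat round red screw lid; 64 mm high, body 52 to 58 in diameter, lid 62 in diameter over its top 13; about 60 g. Origin: centre of its underside, z up. Belongs to other work: stays where it is.
- red_cap_bottle: closed round amber bottle with a paper label and a red cap; 72 mm high, body 34 in diameter up to 44, cap 26 in diameter from 53 to 72; about 60 g. Origin: centre of its underside, z up. Belongs to other work: stays where it is.
- tape_roll: roll of tan tape lying flat, 68 in outer and 48 in inner diameter, 19 mm high. Origin: centre of its underside. Stays where it is.

How it is judged:
By the outcome, as a careful person would: the job done as asked, in the order asked, and still so for the second after the job is handed in, with the robot touching nothing.
It also fails if it takes over 120 s, if anything falls off the work surface, if the arm or the gripper's body presses on something with over 40 N, if the wrist force passes 120 N, or if a joint passes its speed limit or range.

ROBOT

A 7-joint arm with a two-finger parallel gripper is mounted at the origin on the work surface. World frame = base frame: x ahead of the robot, y to its left, z up, the work surface at z = 0. Lengths are in m, angles in rad, forces in N, time in s.
With the tool pointing down it reaches from about 0.425 to 0.95 m from the base axis. Payload 16.7 kg.
Tool frame: the origin (TCP) lies midway between the tips of the shut fingers; the grasp point (between the pads) lies 19 mm behind it; z points along the fingers, y is the line along which they close (so a half turn about z gives the same grasp; the last joint's range is limited). The gripper opens to 94 mm and grips with 3 to 60 N. Pads are 16 mm wide; open, the fingers measure 119 mm over their backs; the gripper's body (75 mm by 177 mm) begins 78 mm behind the grasp point.
Start: joints at [1.038, 0.426, 0.074, 1.606, -0.034, 1.111, -0.067], TCP at [0.253, -0.626, 0.205] pointing down, gripper open.
Joint ranges: [-2.85, 2.85], [-0.5, 2.14], [-1.23, 1.37], [0.21, 2.46], [-1.02, 4.16], [0.16, 2.05], [-2.73, 2.73]. Speed limits (rad/s): [1.89, 1.89, 2.39, 2.39, 3.01, 3.01, 3.01].

INTERFACE

Orientations are given as a unit quaternion [x, y, z, w].
In Python, from bench import get_state, optics, order gives the robot as it stands.
- The arm moves only by the tool jog_arm, never from a script. Its argument "commands" is a list that holds one entry, the list of rows, each a list of 7 numbers: the shift along the tool's x, y, z in cm, then the turn, a rotation vector about the tool's x, y, z in rad, then the opening, from 0 (shut) to 1 (fully open). A call has exactly 10 rows; each row shifts and turns the commanded pose from where the row before left it, along the tool's axes as they then stand; what a row does not reach is not made up. A row lasts 1/10 s, in which the tool goes at most 50 mm and 8.59 degrees, less where a joint would pass 70% of its speed; a pose out of reach is approached as far as the arm can. A call is refused whole if a number of a shift passes 5 or a number of a turn 0.15, either way. A call with a gripper value outside its range is refused whole. The fingers move at their own pace and stop on an object; "grip_force" is the grip in N (left out, the last holds). Time passes only in rows, so rows that do not move let the fingers close, or fill a call up. It gives the time, the measured TCP pose, the force, the opening and the grip force at its end, in the units of the state.
- get_state(): the state, without advancing time (a new reading comes with each control period).
- optics.capture(name): name is "scene" or "top"; returns (picture, depth): 384x512x3 uint8, blue, green, red; 384x512 float32, m along the optical axis (not along the pixel's ray), 0 where there is no reading.
- optics.get_calibration(name): a dict with "vfov" (degrees; the focal length in pixels is half the picture's height over the tangent of half this angle, whatever the lens; pixels are square), "cx", "cy" (the principal point, pixels), "R" (3x3) and "t" (3): a world point X has camera coordinates R X + t. Camera axes: x right, y down, z forward; pixel columns grow to the right and rows downward; lengths in m; the calibration is good to about 2 mm. A picture is of the moment at which its call begins. get_calibration takes no time and is no camera call.
- order.job_done(): hands the job in; it is judged then, once.
The state is a dict: "t": time; "joint_positions": joint angles; "qvel": joint speeds; "joint_torque": joint torques, N m; "eef_pos": TCP position; "ee_rot": TCP orientation; "contact_force": force on the tool from outside, world axes, zero at the start; "torque": the same for the moment, N m; "grip_width": opening from 0.0 (shut) to 1.0 (fully open); "grip_force": force on a finger pad.
Only numpy, scipy, OpenCV 4.12 (cv2) and the standard library are available. Lean on these libraries where they do the work, as an engineer would, in place of code of your own. Each camera call takes 0.05 s, during which the arm holds its last target. There are 200 camera calls.

## Working session

There is one attempt and no reset: what is moved stays moved. The work goes in short steps, Python scripts to look and compute and a tool call to move; the robot and the scene stay as the last step left them, time stands still between calls to the robot, and variables do not carry over. Pictures are saved under pics/ and viewed, at most 14 in all, crops included, and the job is handed in when it is done.

Besides the shell and the picture viewer there is one more tool, called after ">>>" as name(argument=value, ...) on one line, values as JSON. jog_arm: Moves the arm, as the interface text tells. Its arguments: {"type":"object","properties":{"commands":{"type":"array","items":{"type":"array","items":{"type":"array","items":{"type":"number"}}}},"grip_force":{"type":"number"}},"required":["commands"]}

```bash
mkdir -p pics; ls
cat > h.py <<'E'
import numpy as np, cv2
from bench import get_state, optics, order
def cam(n):
    c=optics.get_calibration(n); f=192/np.tan(np.radians(c["vfov"])/2)
    return c,f,np.array(c["R"]),np.array(c["t"])
def points(n,d):
    c,f,R,t=cam(n); v,u=np.mgrid[:384,:512]
    P=np.stack([(u-c["cx"])/f*d,(v-c["cy"])/f*d,d],-1)
    return (P-t)@R
def ray(n,u,v,z):
    c,f,R,t=cam(n); o=-R.T@t; d=R.T@np.array([(u-c["cx"])/f,(v-c["cy"])/f,1])
    return o+d*(z-o[2])/d[2]
E
python3 - <<'E'
from h import *
print(get_state())
for n in("scene","top"):
    p,d=optics.capture(n); cv2.imwrite(f"pics/{n}0.png",p); np.save(n+"0.npy",d)
    c=optics.get_calibration(n); print(c, (d==0).mean())
    print(-np.array(c["R"]).T@np.array(c["t"]))
E
```

```text
pics
{'t': 0.0, 'joint_positions': array([ 1.03749244,  0.4267167 ,  0.07388216,  1.60662568, -0.0340765 ,
        1.11082184, -0.06712294]), 'qvel': array([ 0.00151159, -0.00074423, -0.00184128, -0.0008225 ,  0.00071465,
       -0.00077097, -0.00057473]), 'joint_torque': array([ 1.56968599e-03, -9.35856843e+01,  3.66702229e+00, -4.54191470e+01,
       -4.88076755e-02,  2.04028271e-02, -2.57988370e-05]), 'eef_pos': array([ 0.25252637, -0.62549053,  0.20477854]), 'ee_rot': array([ 9.81650029e-01,  1.90690302e-01, -1.88148966e-04, -6.28320893e-04]), 'contact_force': array([-0.15213102,  0.23044539, -0.63139952]), 'torque': array([ 0.01900254, -0.00451827, -0.00073775]), 'grip_force': 0.0, 'grip_width': 1.0011735259804242}
{'vfov': 42.24122756012152, 'cx': 252.7301813458262, 'cy': 190.4483460494124, 'R': array([[-0.71681743,  0.69723637,  0.00584985],
       [ 0.43200566,  0.45069221, -0.78118349],
       [-0.54730602, -0.55743877, -0.62427409]]), 't': array([ 0.42137119, -0.22124545,  1.57030386])} 0.0038909912109375
[1.25706226 0.68126653 0.80500176]
{'vfov': 47.707869024644104, 'cx': 255.79366416676916, 'cy': 188.39869902996077, 'R': array([[ 0.00983247, -0.99992441, -0.00738286],
       [-0.99852293, -0.00942361, -0.05350836],
       [ 0.05343474,  0.00789808, -0.99854011]]), 't': array([-2.37479926e-04,  5.69405333e-01,  9.94535614e-01])} 0.004084269205729167
[ 0.51542386 -0.00272653  1.02354989]
```

View pics/top0.png

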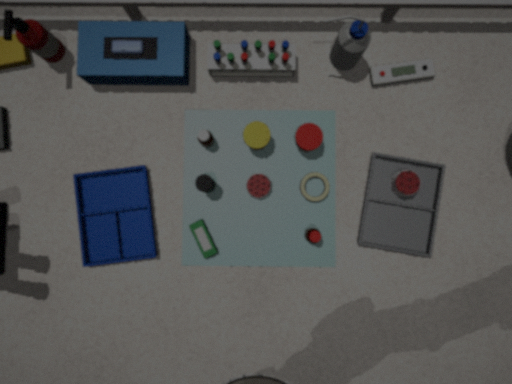

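View pics/scene0.png

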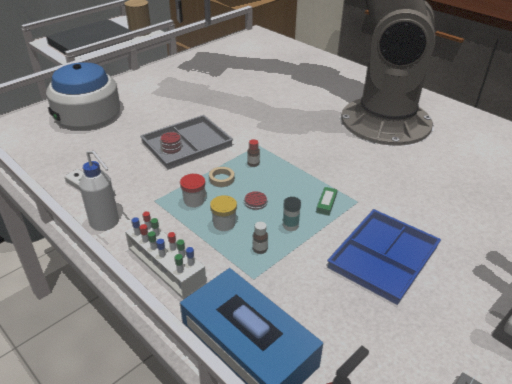

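Top view (up is +x, left is +y): blue tray at (115,216), steel tray at (400,205) with its pile at (407,183). White-cap bottle (206,138), canister (206,184), mailer (204,239), yellow cup (257,135), loose dish (259,186). The distractors are on the right: red cup (309,137), tape (315,187), red-cap bottle (314,236).

```bash
cat > meas.py <<'E'
from h import *
p=cv2.imread("pics/top0.png"); d=np.load("top0.npy"); P=points("top",d)
Z=P[...,2]
print("bench z",np.median(Z[280:320,150:300]),np.median(Z[120:260,240:300]))
def obj(name,u,v,r,zlo,zhi):
    m=np.zeros(Z.shape,bool); m[v-r:v+r,u-r:u+r]=1
    m&=(Z>zlo)&(Z<zhi)
    n,l,st,c=cv2.connectedComponentsWithStats(m.astype(np.uint8))
    i=1+np.argmax(st[1:,4]); q=P[l==i]; zt=np.median(q[:,2])
    cs=max(cv2.findContours((l==i).astype(np.uint8),0,1)[0],key=cv2.contourArea)
    (cx,cy),rad=cv2.minEnclosingCircle(cs); M=c[i]
    w=ray("top",*M,zt); w2=ray("top",cx,cy,zt)
    print(name,"n",len(q),"z",zt.round(4),np.percentile(q[:,2],95).round(4),"centroid",w.round(4),"circ",w2.round(4),"rad px",round(rad,1)); return l==i,cs
obj("white",206,138,14,.055,.09)
obj("canister",206,184,16,.062,.09)
obj("yellow",257,135,20,.050,.08)
obj("redcup",309,137,20,.050,.08)
obj("dish",259,186,18,.008,.03)
obj("tape",315,187,20,.010,.03)
obj("redbot",314,236,14,.055,.09)
obj("pile",407,183,17,.030,.09)
m,cs=obj("mailer",204,239,24,.012,.03)
b=cv2.boxPoints(cv2.minAreaRect(cs)); print("mailer corners",[ray("top",*x,.02)[:2].round(3) for x in b])
for n,x,y,r in(("blue",116,216,56),("steel",400,205,58)):
    m,cs=obj(n,x,y,r,.012,.035)
    b=cv2.boxPoints(cv2.minAreaRect(cs)); w=np.array([ray("top",*k,.024)[:2] for k in b]); print(w.round(4),"c",w.mean(0).round(4),[np.linalg.norm(w[i]-w[i-1]).round(4) for i in range(4)])
    e=w[1]-w[0]; e2=w[2]-w[1]; print([np.degrees(np.arctan2(k[1],k[0])).round(1) for k in(e,e2)])
E
python3 meas.py; python3 -c "
import cv2;p=cv2.imread('pics/top0.png');cv2.imwrite('pics/crop0.png',cv2.resize(cv2.convertScaleAbs(p[100:280,65:450],alpha=1.7),None,fx=2,fy=2,interpolation=2))"
```

```text
bench z -0.0008464549597781092 8.407619996406833e-05
white n 117 z 0.0708 0.0736 centroid [0.6829 0.1225 0.0708] circ [0.6826 0.1228 0.0708] rad px 6.3
canister n 262 z 0.0741 0.0765 centroid [0.5775 0.1195 0.0741] circ [0.5775 0.1195 0.0741] rad px 9.1
yellow n 601 z 0.063 0.066 centroid [0.6866 0.0055 0.063 ] circ [0.6867 0.0054 0.063 ] rad px 13.9
redcup n 616 z 0.0632 0.0663 centroid [ 0.6835 -0.1109  0.0632] circ [ 0.6836 -0.1107  0.0632] rad px 14.0
dish n 513 z 0.0139 0.0172 centroid [5.769e-01 3.000e-04 1.390e-02] circ [5.769e-01 5.000e-04 1.390e-02] rad px 12.8
tape n 348 z 0.0178 0.0209 centroid [ 0.5754 -0.1305  0.0178] circ [ 0.575  -0.1299  0.0178] rad px 14.6
redbot n 119 z 0.071 0.0738 centroid [ 0.4633 -0.1238  0.071 ] circ [ 0.4634 -0.1235  0.071 ] rad px 6.2
pile n 592 z 0.0414 0.0442 centroid [ 0.5848 -0.3358  0.0414] circ [ 0.5846 -0.3356  0.0414] rad px 13.9
mailer n 559 z 0.0191 0.0219 centroid [0.4517 0.1264 0.0191] circ [0.4524 0.1257 0.0191] rad px 19.6
mailer corners [array([0.484, 0.161]), array([0.498, 0.129]), array([0.42 , 0.092]), array([0.405, 0.123])]
blue n 1435 z 0.0226 0.0264 centroid [0.5006 0.3385 0.0226] circ [0.5033 0.3328 0.0226] rad px 59.0
[[0.6004 0.433 ]
 [0.6218 0.2626]
 [0.4069 0.2326]
 [0.3857 0.4009]] c [0.5037 0.3323] [np.float64(0.2171), np.float64(0.1717), np.float64(0.217), np.float64(0.1697)]
[np.float64(-82.8), np.float64(-172.0)]
steel n 1338 z 0.0234 0.027 centroid [ 0.536  -0.3367  0.0234] circ [ 0.5351 -0.3287  0.0234] rad px 59.1
[[ 0.442  -0.2267]
 [ 0.656  -0.263 ]
 [ 0.629  -0.4326]
 [ 0.4159 -0.3945]] c [ 0.5357 -0.3292] [np.float64(0.1698), np.float64(0.217), np.float64(0.1717), np.float64(0.2164)]
[np.float64(-9.6), np.float64(-99.1)]
```

View pics/crop0.png

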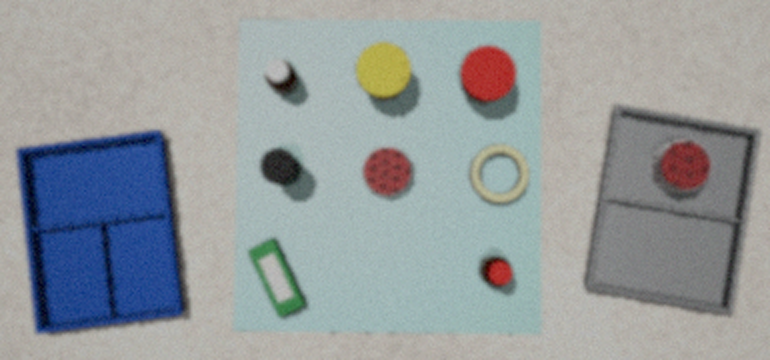

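The crop confirms both tray orientations, with the two small bays on the near side (−x) of the blue tray. First I write a planning helper, then I work in the order asked.

```bash
cat > plan.py <<'E'
import sys
from h import *
from scipy.spatial.transform import Rotation as Ro
x,y,z,yaw=map(float,sys.argv[1:5]); s=get_state()
G=Ro.from_euler("z",yaw,degrees=True)*Ro.from_euler("x",180,degrees=True)
C=Ro.from_quat(s["ee_rot"])
print("t",round(s["t"],1),"pos",s["eef_pos"].round(4),"turn",(C.inv()*G).as_rotvec().round(3),"shift cm (after turn)",(G.inv().apply(np.array([x,y,z])-s["eef_pos"])*100).round(2),"grip",round(s["grip_width"],3),"q",s["joint_positions"].round(2))
E
python3 plan.py .683 .1225 .13 -9.4
```

```text
t 0.1 pos [ 0.2526 -0.6255  0.2049] turn [-0.001  0.     0.548] shift cm (after turn) [ 30.25 -80.83   7.49] grip 1.0 q [ 1.04  0.43  0.07  1.61 -0.03  1.11 -0.07]
```

>>> jog_arm(commands=[[[0, 0, 0, 0, 0, 0.137, 1], [0, 0, 0, 0, 0, 0.137, 1], [0, 0, 0, 0, 0, 0.137, 1], [0, 0, 0, 0, 0, 0.137, 1], [1.7, -4.6, 0, 0, 0, 0, 0.7], [1.7, -4.6, 0, 0, 0, 0, 0.7], [1.7, -4.6, 0, 0, 0, 0, 0.7], [1.7, -4.6, 0, 0, 0, 0, 0.7], [1.7, -4.6, 0, 0, 0, 0, 0.7], [1.7, -4.6, 0, 0, 0, 0, 0.7]]], grip_force=15)

```text
t: 1.1
eef_pos: [0.399, -0.3683, 0.2054]
ee_rot: [0.997, -0.082, -0.0, -0.0]
contact_force: [0.9, 0.4, 0.1]
grip_width: 0.696
grip_force: 0.0
```

```bash
python3 plan.py .683 .1225 .13 -9.4
```

```text
t 1.1 pos [ 0.399  -0.3683  0.2054] turn [-0.  0. -0.] shift cm (after turn) [ 20.   -53.06   7.54] grip 0.696 q [ 0.57  0.21  0.06  1.91 -0.02  1.03 -1.09]
```

>>> jog_arm(commands=[[[1.75, -4.6, 0, 0, 0, 0, 0.7], [1.75, -4.6, 0, 0, 0, 0, 0.7], [1.75, -4.6, 0, 0, 0, 0, 0.7], [1.75, -4.6, 0, 0, 0, 0, 0.7], [1.75, -4.6, 0, 0, 0, 0, 0.7], [1.75, -4.6, 0, 0, 0, 0, 0.7], [1.75, -4.6, 0, 0, 0, 0, 0.7], [1.75, -4.6, 0, 0, 0, 0, 0.7], [1.75, -4.6, 0, 0, 0, 0, 0.7], [1.75, -4.6, 0, 0, 0, 0, 0.7]]])

```text
t: 2.1
eef_pos: [0.6469, 0.0567, 0.2053]
ee_rot: [0.997, -0.082, -0.0, 0.0]
contact_force: [0.7, -0.5, -0.2]
grip_width: 0.699
grip_force: 0.0
```

```bash
python3 plan.py .683 .1225 .013 -9.4
```

```text
t 2.1 pos [0.6469 0.0567 0.2053] turn [ 0.  0. -0.] shift cm (after turn) [ 2.48 -7.08 19.23] grip 0.699 q [-0.05  0.39 -0.18  1.65  0.08  1.1  -1.99]
```

>>> jog_arm(commands=[[[1.24, -3.54, 0, 0, 0, 0, 0.7], [1.24, -3.54, 0, 0, 0, 0, 0.7], [0, 0, 0, 0, 0, 0, 0.7], [0, 0, 4, 0, 0, 0, 0.7], [0, 0, 4, 0, 0, 0, 0.7], [0, 0, 4, 0, 0, 0, 0.7], [0, 0, 3, 0, 0, 0, 0.7], [0, 0, 2.5, 0, 0, 0, 0.7], [0, 0, 1.7, 0, 0, 0, 0.7], [0, 0, 0, 0, 0, 0, 0.7]]])

```text
t: 3.1
eef_pos: [0.6808, 0.1201, 0.0111]
ee_rot: [0.997, -0.082, -0.002, 0.001]
contact_force: [-0.1, -0.1, -1.3]
grip_width: 0.699
grip_force: 0.0
```

```bash
python3 plan.py .683 .1225 .013 -9.4
python3 - <<'E'
from h import *
p,d=optics.capture("scene"); cv2.imwrite("pics/s1.png",cv2.resize(cv2.convertScaleAbs(p[100:300,130:400],alpha=1.3),None,fx=2.5,fy=2.5))
E
```

```text
t 3.1 pos [0.6808 0.1201 0.0111] turn [ 0.001  0.003 -0.   ] shift cm (after turn) [ 0.17 -0.27 -0.19] grip 0.699 q [-0.15  0.66 -0.17  1.68  0.15  0.81 -2.12]
```

View pics/s1.png

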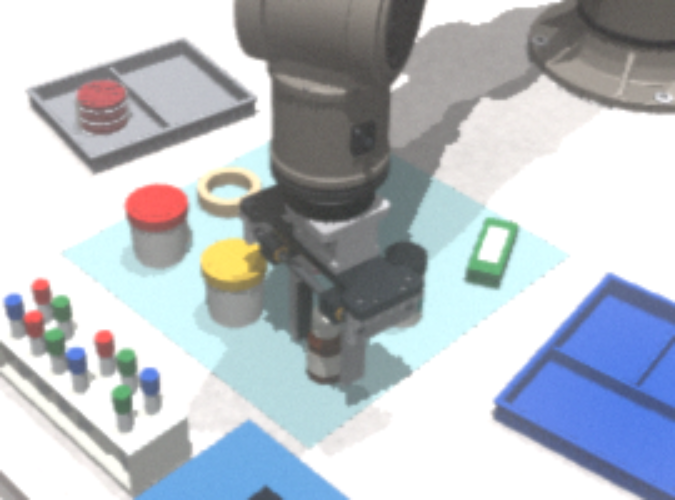

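The bottle stands between the open fingers (crop pixel 322,345), and the canister and cup are clear. I'll centre, close and lift.

>>> jog_arm(commands=[[[0.2, -0.25, -0.2, 0, 0, 0, 0.7], [0, 0, 0, 0, 0, 0, 0.2], [0, 0, 0, 0, 0, 0, 0.2], [0, 0, 0, 0, 0, 0, 0.2], [0, 0, 0, 0, 0, 0, 0.2], [0, 0, 0, 0, 0, 0, 0.2], [0, 0, -2, 0, 0, 0, 0.2], [0, 0, -4, 0, 0, 0, 0.2], [0, 0, -4, 0, 0, 0, 0.2], [0, 0, -2, 0, 0, 0, 0.2]]])

```text
t: 4.15
eef_pos: [0.6859, 0.1232, 0.1392]
ee_rot: [0.997, -0.082, 0.002, -0.001]
contact_force: [0.5, 0.3, -0.2]
grip_width: 0.357
grip_force: 15.0
```

```bash
python3 -c "
import numpy as np
a=np.radians(-9.4);print(.5357-.05*np.cos(a),-.3292-.05*np.sin(a))"; python3 plan.py .4864 -.321 .1 -9.4
```

```text
0.4863713919196515 -0.32103370188791885
t 4.2 pos [0.6859 0.1232 0.1392] turn [-0.001 -0.003 -0.   ] shift cm (after turn) [-12.43  47.08   3.92] grip 0.357 q [-0.14  0.52 -0.19  1.6   0.11  1.02 -2.09]
```

>>> jog_arm(commands=[[[-1.2, 4.7, 0, 0, 0, 0, 0.2], [-1.2, 4.7, 0, 0, 0, 0, 0.2], [-1.2, 4.7, 0, 0, 0, 0, 0.2], [-1.2, 4.7, 0, 0, 0, 0, 0.2], [-1.2, 4.7, 0, 0, 0, 0, 0.2], [-1.2, 4.7, 0, 0, 0, 0, 0.2], [-1.2, 4.7, 0, 0, 0, 0, 0.2], [-1.2, 4.7, 0, 0, 0, 0, 0.2], [-1.2, 4.7, 0, 0, 0, 0, 0.2], [-1.2, 4.7, 0, 0, 0, 0, 0.2]]])

```text
t: 5.15
eef_pos: [0.4884, -0.3229, 0.1357]
ee_rot: [0.997, -0.082, 0.0, 0.0]
contact_force: [1.5, -0.6, -0.3]
grip_width: 0.356
grip_force: 15.0
```

```bash
python3 plan.py .4864 -.321 .018 -9.4
```

```text
t 5.2 pos [ 0.4884 -0.3229  0.1357] turn [ 0. -0. -0.] shift cm (after turn) [-0.23 -0.15 11.77] grip 0.356 q [ 0.53  0.36 -0.07  1.87  0.03  0.91 -1.29]
```

>>> jog_arm(commands=[[[-0.2, -0.1, 0, 0, 0, 0, 0.2], [0, 0, 3, 0, 0, 0, 0.2], [0, 0, 3, 0, 0, 0, 0.2], [0, 0, 3, 0, 0, 0, 0.2], [0, 0, 1.5, 0, 0, 0, 0.2], [0, 0, 0.7, 0, 0, 0, 0.2], [0, 0, 0, 0, 0, 0, 0.2], [0, 0, 0.2, 0, 0, 0, 0.2], [0, 0, 0.2, 0, 0, 0, 0.2], [0, 0, 0, 0, 0, 0, 0.2]]])

```text
t: 6.15
eef_pos: [0.488, -0.3201, 0.0201]
ee_rot: [0.997, -0.082, 0.0, 0.0]
contact_force: [-0.5, -0.4, 0.0]
grip_width: 0.355
grip_force: 15.0
```

>>> jog_arm(commands=[[[0, 0, 0.1, 0, 0, 0, 0.2], [0, 0, 0.1, 0, 0, 0, 0.2], [0, 0, 0.05, 0, 0, 0, 0.2], [0, 0, 0, 0, 0, 0, 0.2], [0, 0, 0, 0, 0, 0, 0.2], [0, 0, 0, 0, 0, 0, 0.2], [0, 0, 0, 0, 0, 0, 0.2], [0, 0, 0, 0, 0, 0, 0.2], [0, 0, 0, 0, 0, 0, 0.2], [0, 0, 0, 0, 0, 0, 0.2]]])

```text
t: 7.15
eef_pos: [0.4887, -0.3202, 0.0187]
ee_rot: [0.997, -0.082, 0.001, 0.0]
contact_force: [-4.6, 2.9, 19.2]
grip_width: 0.359
grip_force: 15.0
```

>>> jog_arm(commands=[[[0, 0, -0.1, 0, 0, 0, 0.2], [0, 0, 0, 0, 0, 0, 0.2], [0, 0, 0, 0, 0, 0, 0.7], [0, 0, 0, 0, 0, 0, 0.7], [0, 0, 0, 0, 0, 0, 0.7], [0, 0, 0, 0, 0, 0, 0.7], [0, 0, -2, 0, 0, 0, 0.7], [0, 0, -4, 0, 0, 0, 0.7], [0, 0, -4, 0, 0, 0, 0.7], [0, 0, -2, 0, 0, 0, 0.7]]])

```text
t: 8.15
eef_pos: [0.4887, -0.3205, 0.1412]
ee_rot: [0.997, -0.082, 0.002, 0.001]
contact_force: [-0.1, -1.5, -1.5]
grip_width: 0.698
grip_force: 0.0
```

```bash
python3 plan.py .577 .0003 .1 -9.4
```

```text
t 8.2 pos [ 0.4887 -0.3205  0.1412] turn [ 0.001 -0.003 -0.   ] shift cm (after turn) [  3.47 -33.09   4.12] grip 0.698 q [ 0.53  0.35 -0.07  1.87  0.03  0.92 -1.29]
```

>>> jog_arm(commands=[[[0.43, -4.13, 0, 0, 0, 0, 0.85], [0.43, -4.13, 0, 0, 0, 0, 0.85], [0.43, -4.13, 0, 0, 0, 0, 0.85], [0.43, -4.13, 0, 0, 0, 0, 0.85], [0.43, -4.13, 0, 0, 0, 0, 0.85], [0.43, -4.13, 0, 0, 0, 0, 0.85], [0.43, -4.13, 0, 0, 0, 0, 0.85], [0.43, -4.13, 0, 0, 0, 0, 0.85], [0, 0, 3, 0, 0, 0, 0.85], [0, 0, 3, 0, 0, 0, 0.85]]])

```text
t: 9.15
eef_pos: [0.5765, 0.0022, 0.0778]
ee_rot: [0.997, -0.081, 0.001, -0.0]
contact_force: [0.3, -0.2, -1.6]
grip_width: 0.851
grip_force: 0.0
```

```bash
python3 plan.py .577 .0003 .004 -9.4
python3 - <<'E'
from h import *
p,d=optics.capture("scene"); cv2.imwrite("pics/s2.png",cv2.resize(cv2.convertScaleAbs(p[100:300,130:400],alpha=1.3),None,fx=2.5,fy=2.5))
E
```

```text
t 9.2 pos [0.5765 0.0022 0.0778] turn [-0.001 -0.002  0.002] shift cm (after turn) [0.09 0.18 7.38] grip 0.851 q [ 0.04  0.42 -0.2   1.93  0.11  0.8  -1.95]
```

View pics/s2.png

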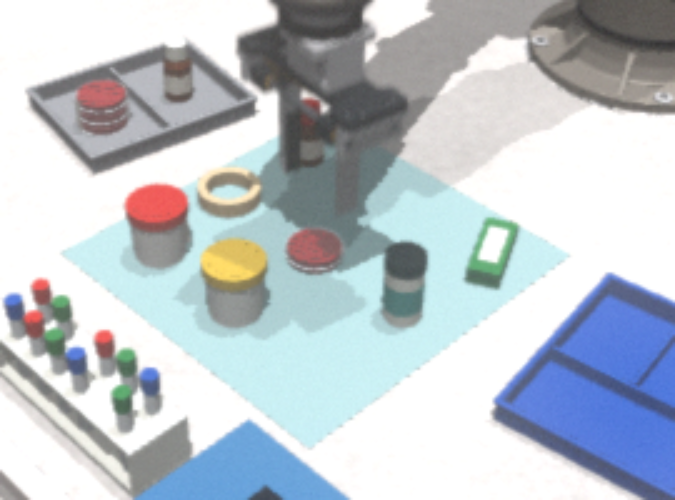

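The bottle stands upright in the steel tray's bay (crop pixel 177,72), and the dish lies below the gripper at (314,250). Grasp the dish.

>>> jog_arm(commands=[[[0.05, 0.1, 3, 0, 0, 0, 0.85], [0, 0, 2.5, 0, 0, 0, 0.85], [0, 0, 1.2, 0, 0, 0, 0.85], [0, 0, 0.5, 0, 0, 0, 0.85], [0, 0, 0, 0, 0, 0, 0.85], [0, 0, 0, 0, 0, 0, 0.4], [0, 0, 0, 0, 0, 0, 0.4], [0, 0, 0, 0, 0, 0, 0.4], [0, 0, 0, 0, 0, 0, 0.4], [0, 0, 0, 0, 0, 0, 0.4]]], grip_force=12)

```text
t: 10.2
eef_pos: [0.5765, -0.0006, 0.0068]
ee_rot: [0.997, -0.082, 0.001, -0.0]
contact_force: [-1.0, -0.0, 7.8]
grip_width: 0.635
grip_force: 12.0
```

>>> jog_arm(commands=[[[0, 0, -2, 0, 0, 0, 0.4], [0, 0, -4, 0, 0, 0, 0.4], [0, 0, -4, 0, 0, 0, 0.4], [0, 0, -1, 0, 0, 0, 0.4], [0, 4.5, 0, 0, 0, 0, 0.4], [0, 4.5, 0, 0, 0, 0, 0.4], [0, 4.5, 0, 0, 0, 0, 0.4], [0, 4.5, 0, 0, 0, 0, 0.4], [0, 4.5, 0, 0, 0, 0, 0.4], [0, 0, 0, 0, 0, 0, 0.4]]])

```text
t: 11.2
eef_pos: [0.537, -0.2293, 0.1157]
ee_rot: [0.996, -0.086, -0.0, 0.001]
contact_force: [-0.4, -0.1, 1.1]
grip_width: 0.637
grip_force: 12.0
```

```bash
python3 plan.py .585 -.3366 .06 -9.4
```

```text
t 11.2 pos [ 0.537  -0.2293  0.1157] turn [ 0.002  0.001 -0.008] shift cm (after turn) [6.49 9.8  5.57] grip 0.637 q [ 0.39  0.38 -0.13  1.89  0.06  0.88 -1.51]
```

>>> jog_arm(commands=[[[1.6, 2.45, 0, 0, 0, -0.008, 0.4], [1.6, 2.45, 0, 0, 0, 0, 0.4], [1.6, 2.45, 0, 0, 0, 0, 0.4], [1.6, 2.45, 0, 0, 0, 0, 0.4], [0, 0, 1.5, 0, 0, 0, 0.4], [0, 0, 1.5, 0, 0, 0, 0.4], [0, 0, 1.0, 0, 0, 0, 0.4], [0, 0, 0, 0, 0, 0, 0.4], [0, 0, 0, 0, 0, 0, 0.4], [0, 0, 0, 0, 0, 0, 0.4]]])

```text
t: 12.2
eef_pos: [0.5873, -0.3292, 0.0767]
ee_rot: [0.997, -0.078, 0.0, 0.0]
contact_force: [-0.4, -0.0, 0.3]
grip_width: 0.633
grip_force: 12.0
```

```bash
python3 plan.py .585 -.3366 .05 -9.4
python3 - <<'E'
from h import *
p,d=optics.capture("scene"); cv2.imwrite("pics/s3.png",cv2.resize(cv2.convertScaleAbs(p[60:180,110:270],alpha=1.3),None,fx=4,fy=4))
E
```

```text
t 12.2 pos [ 0.5873 -0.3292  0.0767] turn [ 0.    -0.001  0.008] shift cm (after turn) [-0.11  0.77  2.67] grip 0.633 q [ 0.49  0.55 -0.1   1.71  0.07  0.88 -1.37]
```

View pics/s3.png

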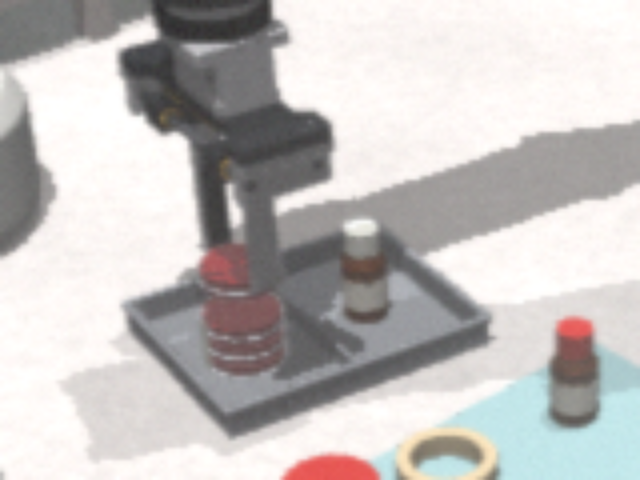

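The dish is held level just above the pile (crop pixel 240,268). I'll correct the lateral offset and lower slowly.

>>> jog_arm(commands=[[[-0.1, 0.75, 0, 0, 0, 0.008, 0.4], [0, 0, 0, 0, 0, 0, 0.4], [0, 0, 0.8, 0, 0, 0, 0.4], [0, 0, 0.7, 0, 0, 0, 0.4], [0, 0, 0.5, 0, 0, 0, 0.4], [0, 0, 0, 0, 0, 0, 0.4], [0, 0, 0, 0, 0, 0, 0.4], [0, 0, 0, 0, 0, 0, 0.4], [0, 0, 0, 0, 0, 0, 0.4], [0, 0, 0, 0, 0, 0, 0.4]]])

```text
t: 13.25
eef_pos: [0.5849, -0.3367, 0.0562]
ee_rot: [0.997, -0.082, 0.0, 0.0]
contact_force: [-0.5, -0.2, 0.0]
grip_width: 0.635
grip_force: 12.0
```

```bash
python3 plan.py .585 -.3366 .05 -9.4
python3 - <<'E'
from h import *
p,d=optics.capture("scene"); cv2.imwrite("pics/s4.png",cv2.resize(cv2.convertScaleAbs(p[90:170,130:230],alpha=1.3),None,fx=6,fy=6,interpolation=2))
E
```

```text
t 13.2 pos [ 0.5849 -0.3367  0.0562] turn [ 0. -0. -0.] shift cm (after turn) [ 0.01 -0.01  0.62] grip 0.635 q [ 0.5   0.58 -0.09  1.71  0.07  0.85 -1.36]
```

View pics/s4.png

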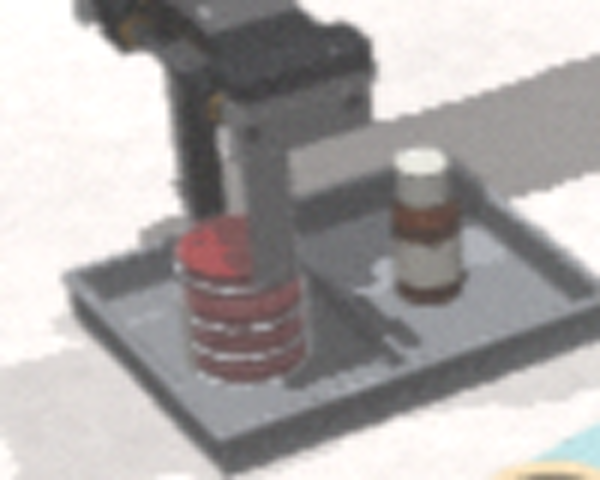

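Run:
```python
from h import *
p,d=optics.capture("scene"); h=cv2.cvtColor(p,cv2.COLOR_BGR2HSV)
m=((h[...,0]<12)|(h[...,0]>165))&(h[...,1]>70)
P=points("scene",d)
for v in range(122,156):
    u=np.where(m[v,150:185])[0]+150
    if len(u): print(v,u.min(),u.max(),"z",P[v,u.min()+2,2].round(3))
c,f,R,t=cam("scene")
for z in(.02,.04,.055,.06):
    q=R@np.array([.585,-.3366,z])+t; print(z,(q[:2]/q[2]*f+[c["cx"],c["cy"]]).round(1),"r px",(.03*f/q[2]).round(1))
```

```text
127 164 170 z 0.064
128 162 170 z 0.063
129 161 170 z 0.065
130 160 169 z 0.062
131 160 170 z 0.064
132 160 168 z 0.064
133 161 170 z 0.066
134 161 170 z 0.064
135 163 170 z 0.064
136 166 169 z 0.066
139 176 176 z 0.045
140 163 177 z 0.05
141 164 175 z 0.041
142 165 166 z 0.041
0.02 [171.6 143.1] r px 10.5
0.04 [171.  137.2] r px 10.6
0.055 [170.4 132.7] r px 10.6
0.06 [170.3 131.1] r px 10.6
```

>>> jog_arm(commands=[[[-0.1, 0, 0.2, 0, 0, 0, 0.4], [0, 0, 0.2, 0, 0, 0, 0.4], [0, 0, 0.1, 0, 0, 0, 0.4], [0, 0, 0, 0, 0, 0, 0.4], [0, 0, 0, 0, 0, 0, 0.4], [0, 0, 0, 0, 0, 0, 0.4], [0, 0, 0, 0, 0, 0, 0.4], [0, 0, 0, 0, 0, 0, 0.4], [0, 0, 0, 0, 0, 0, 0.4], [0, 0, 0, 0, 0, 0, 0.4]]])

```text
t: 14.35
eef_pos: [0.5839, -0.3366, 0.051]
ee_rot: [0.997, -0.082, 0.0, 0.0]
contact_force: [-0.2, 0.7, -0.2]
grip_width: 0.633
grip_force: 12.0
```

>>> jog_arm(commands=[[[0, 0, 0.1, 0, 0, 0, 0.4], [0, 0, 0, 0, 0, 0, 0.4], [0, 0, 0, 0, 0, 0, 0.4], [0, 0, 0, 0, 0, 0, 0.4], [0, 0, 0, 0, 0, 0, 0.4], [0, 0, 0, 0, 0, 0, 0.4], [0, 0, 0, 0, 0, 0, 0.4], [0, 0, 0, 0, 0, 0, 0.4], [0, 0, 0, 0, 0, 0, 0.4], [0, 0, 0, 0, 0, 0, 0.4]]])

```text
t: 15.35
eef_pos: [0.5838, -0.3365, 0.05]
ee_rot: [0.997, -0.082, 0.0, -0.0]
contact_force: [0.4, -0.3, 0.4]
grip_width: 0.635
grip_force: 12.0
```

>>> jog_arm(commands=[[[0, 0, 0.1, 0, 0, 0, 0.4], [0, 0, 0, 0, 0, 0, 0.4], [0, 0, 0, 0, 0, 0, 0.4], [0, 0, 0, 0, 0, 0, 0.4], [0, 0, 0, 0, 0, 0, 0.4], [0, 0, 0, 0, 0, 0, 0.4], [0, 0, 0, 0, 0, 0, 0.4], [0, 0, 0, 0, 0, 0, 0.4], [0, 0, 0, 0, 0, 0, 0.4], [0, 0, 0, 0, 0, 0, 0.4]]])

```text
t: 16.35
eef_pos: [0.584, -0.3366, 0.0491]
ee_rot: [0.997, -0.082, 0.0, 0.0]
contact_force: [-1.4, 0.1, 4.7]
grip_width: 0.631
grip_force: 12.0
```

>>> jog_arm(commands=[[[0, 0, 0.1, 0, 0, 0, 0.4], [0, 0, 0, 0, 0, 0, 0.4], [0, 0, 0, 0, 0, 0, 0.4], [0, 0, 0, 0, 0, 0, 0.4], [0, 0, 0, 0, 0, 0, 0.4], [0, 0, 0, 0, 0, 0, 0.4], [0, 0, 0, 0, 0, 0, 0.4], [0, 0, 0, 0, 0, 0, 0.4], [0, 0, 0, 0, 0, 0, 0.4], [0, 0, 0, 0, 0, 0, 0.4]]])

```text
t: 17.35
eef_pos: [0.5843, -0.3367, 0.0486]
ee_rot: [0.997, -0.082, 0.0, 0.0]
contact_force: [-1.2, 0.0, 9.4]
grip_width: 0.633
grip_force: 12.0
```

It rests at about 9 N. I'll ease off, release and retreat.

>>> jog_arm(commands=[[[0, 0, -0.1, 0, 0, 0, 0.4], [0, 0, 0, 0, 0, 0, 0.4], [0, 0, 0, 0, 0, 0, 0.8], [0, 0, 0, 0, 0, 0, 0.8], [0, 0, 0, 0, 0, 0, 0.8], [0, 0, 0, 0, 0, 0, 0.8], [0, 0, -1.5, 0, 0, 0, 0.8], [0, 0, -4, 0, 0, 0, 0.8], [0, 0, -4, 0, 0, 0, 0.8], [0, 0, 0, 0, 0, 0, 0.8]]])

```text
t: 18.35
eef_pos: [0.5866, -0.338, 0.151]
ee_rot: [0.997, -0.082, 0.004, 0.002]
contact_force: [0.8, -0.0, 0.4]
grip_width: 0.799
grip_force: 0.0
```

```bash
python3 plan.py .4517 .1264 .12 25.7
```

```text
t 18.4 pos [ 0.5866 -0.338   0.151 ] turn [ 0.005 -0.007 -0.613] shift cm (after turn) [  7.98 -47.7    3.1 ] grip 0.799 q [ 0.5   0.47 -0.1   1.65  0.05  1.01 -1.35]
```

>>> jog_arm(commands=[[[0, 0, 0, 0.005, -0.007, -0.123, 0.7], [0, 0, 0, 0, 0, -0.123, 0.7], [0, 0, 0, 0, 0, -0.123, 0.7], [0, 0, 0, 0, 0, -0.122, 0.7], [0, 0, 0, 0, 0, -0.122, 0.7], [0.8, -4.77, 0, 0, 0, 0, 0.7], [0.8, -4.77, 0, 0, 0, 0, 0.7], [0.8, -4.77, 0, 0, 0, 0, 0.7], [0.8, -4.77, 0, 0, 0, 0, 0.7], [0.8, -4.77, 0, 0, 0, 0, 0.7]]])

```text
t: 19.35
eef_pos: [0.5157, -0.1027, 0.1466]
ee_rot: [0.975, 0.222, -0.002, -0.003]
contact_force: [0.3, 1.0, 1.3]
grip_width: 0.702
grip_force: 0.0
```

```bash
python3 plan.py .4517 .1264 .09 25.7
python3 - <<'E'
from h import *
p,d=optics.capture("top"); cv2.imwrite("pics/t5.png",p); P=points("top",d)
h=cv2.cvtColor(p,cv2.COLOR_BGR2HSV)
print("pile zone z", [P[v,407,2].round(3) for v in range(166,200,2)])
m=(P[...,2]>.05); m[:,:380]=0; m[:,440:]=0; m[:165]=0; m[:198]&=1; m[198:]=0
v,u=np.where(m); print(len(u), ray("top",u.mean(),v.mean(),np.median(P[m][:,2])), np.median(P[m][:,2]))
E
```

```text
t 19.4 pos [ 0.5157 -0.1027  0.1466] turn [-0.007  0.003 -0.   ] shift cm (after turn) [  4.17 -23.42   5.66] grip 0.702 q [ 0.36  0.27 -0.33  1.98  0.1   0.92 -1.14]
pile zone z [np.float64(0.002), np.float64(0.002), np.float64(0.056), np.float64(0.056), np.float64(0.057), np.float64(0.056), np.float64(0.055), np.float64(0.054), np.float64(0.057), np.float64(0.056), np.float64(0.057), np.float64(0.058), np.float64(0.054), np.float64(0.056), np.float64(0.055), np.float64(0.038), np.float64(0.568)]Traceback (most recent call last):
  File "<stdin>", line 5, in <module>
numpy._core._exceptions._UFuncOutputCastingError: Cannot cast ufunc 'bitwise_and' output from dtype('int64') to dtype('bool') with casting rule 'same_kind'
```

View pics/t5.png

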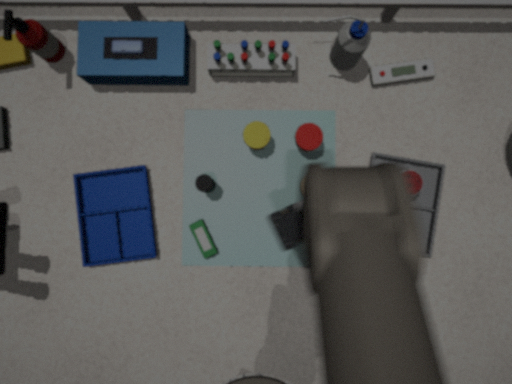

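The dish sits level at z≈0.056 on the pile (around 410,182). The mailer is still at (204,239). Continue.

>>> jog_arm(commands=[[[0.83, -4.68, 0, -0.007, 0.003, 0, 0.7], [0.83, -4.68, 0, 0, 0, 0, 0.7], [0.83, -4.68, 0, 0, 0, 0, 0.7], [0.83, -4.68, 0, 0, 0, 0, 0.7], [0.83, -4.68, 0, 0, 0, 0, 0.7], [0, 0, 3, 0, 0, 0, 0.7], [0, 0, 2.5, 0, 0, 0, 0.7], [0, 0, 0, 0, 0, 0, 0.7], [0, 0, 0, 0, 0, 0, 0.7], [0, 0, 0, 0, 0, 0, 0.7]]])

```text
t: 20.4
eef_pos: [0.4531, 0.1246, 0.0926]
ee_rot: [0.975, 0.222, 0.001, -0.0]
contact_force: [0.2, -0.5, -0.1]
grip_width: 0.703
grip_force: 0.0
```

```bash
python3 plan.py .4517 .1264 .006 25.7
python3 - <<'E'
from h import *
p,d=optics.capture("top"); P=points("top",d)
m=(P[...,2]>.05)&(P[...,2]<.062); m[:,:392]=0; m[:,425:]=0; m[:168]=0; m[200:]=0
v,u=np.where(m); z=np.median(P[m][:,2]); print(len(u), ray("top",u.mean(),v.mean(),z), u.min(),u.max(),v.min(),v.max())
E
```

```text
t 20.4 pos [0.4531 0.1246 0.0926] turn [-0.001 -0.001 -0.   ] shift cm (after turn) [-0.05 -0.22  8.66] grip 0.703 q [ 0.01  0.27 -0.47  2.14  0.18  0.77 -1.7 ]
586 [ 0.5837719  -0.33685406  0.05648392] 396 423 169 195
```

The dish is centred on the pile to within 2 mm. Now the mailer.

>>> jog_arm(commands=[[[-0.05, -0.2, 3, 0, 0, 0, 0.7], [0, 0, 3, 0, 0, 0, 0.7], [0, 0, 1.7, 0, 0, 0, 0.7], [0, 0, 0.7, 0, 0, 0, 0.7], [0, 0, 0, 0, 0, 0, 0.7], [0, 0, 0, 0, 0, 0, 0.2], [0, 0, 0, 0, 0, 0, 0.2], [0, 0, 0, 0, 0, 0, 0.2], [0, 0, 0, 0, 0, 0, 0.2], [0, 0, 0, 0, 0, 0, 0.2]]], grip_force=15)

```text
t: 21.45
eef_pos: [0.4511, 0.1263, 0.0077]
ee_rot: [0.975, 0.222, 0.0, -0.0]
contact_force: [-1.2, -0.5, 8.7]
grip_width: 0.358
grip_force: 15.0
```

```bash
python3 plan.py .4517 .1264 .006 25.7
python3 - <<'E'
import numpy as np
a=np.radians(7.6);R=np.array([[np.cos(a),-np.sin(a)],[np.sin(a),np.cos(a)]])
for p in((57.5,0),(-45.5,40),(-45.5,-40)): print(np.array([.5035,.3324])+R@np.array(p)/1000)
E
```

```text
t 21.4 pos [0.4511 0.1263 0.0077] turn [-0.001 -0.     0.   ] shift cm (after turn) [0.06 0.01 0.17] grip 0.358 q [-0.06  0.42 -0.41  2.19  0.3   0.58 -1.81]
[0.56049489 0.34000474]
[0.45310944 0.36603096]
[0.46368995 0.28673371]
```

>>> jog_arm(commands=[[[0, 0, -2, 0, 0, 0, 0.2], [0, 0, -4, 0, 0, 0, 0.2], [0, 0, -4, 0, 0, 0, 0.2], [0, 0, -2, 0, 0, 0, 0.2], [0, 0, 0, 0, 0, -0.14, 0.2], [0, 0, 0, 0, 0, -0.14, 0.2], [0, 0, 0, 0, 0, -0.14, 0.2], [0, 0, 0, 0, 0, -0.14, 0.2], [0, 0, 0, 0, 0, -0.14, 0.2], [0, 0, 0, 0, 0, -0.14, 0.2]]])

```text
t: 22.45
eef_pos: [0.4508, 0.1261, 0.1273]
ee_rot: [0.798, 0.603, -0.0, -0.0]
contact_force: [1.0, -0.2, -0.6]
grip_width: 0.359
grip_force: 15.0
```

```bash
python3 plan.py .5605 .340 .12 97.6
```

```text
t 22.4 pos [0.4508 0.1261 0.1273] turn [-0.001 -0.001 -0.409] shift cm (after turn) [19.76 13.7   0.73] grip 0.359 q [ 0.15  0.24 -0.63  2.1   0.19  0.85 -0.86]
```

>>> jog_arm(commands=[[[0, 0, 0, 0, 0, -0.137, 0.2], [0, 0, 0, 0, 0, -0.136, 0.2], [0, 0, 0, 0, 0, -0.136, 0.2], [3.3, 2.28, 0, 0, 0, 0, 0.2], [3.3, 2.28, 0, 0, 0, 0, 0.2], [3.3, 2.28, 0, 0, 0, 0, 0.2], [3.3, 2.28, 0, 0, 0, 0, 0.2], [3.3, 2.28, 0, 0, 0, 0, 0.2], [3.3, 2.28, 0, 0, 0, 0, 0.2], [0, 0, 0, 0, 0, 0, 0.2]]])

```text
t: 23.45
eef_pos: [0.5618, 0.3449, 0.127]
ee_rot: [0.66, 0.752, 0.001, -0.002]
contact_force: [-0.4, 0.1, -1.1]
grip_width: 0.36
grip_force: 15.0
```

```bash
python3 plan.py .5605 .340 .012 97.6
```

```text
t 23.4 pos [0.5618 0.3449 0.127 ] turn [-0.001 -0.004 -0.002] shift cm (after turn) [-0.46 -0.2  11.5 ] grip 0.36 q [-0.17  0.56 -0.66  1.68  0.38  1.03 -0.82]
```

>>> jog_arm(commands=[[[-0.3, -0.1, 0, 0, 0, 0, 0.2], [0, 0, 0, 0, 0, 0, 0.2], [0, 0, 3, 0, 0, 0, 0.2], [0, 0, 3, 0, 0, 0, 0.2], [0, 0, 2.5, 0, 0, 0, 0.2], [0, 0, 1.5, 0, 0, 0, 0.2], [0, 0, 0.7, 0, 0, 0, 0.2], [0, 0, 0, 0, 0, 0, 0.2], [0, 0, 0, 0, 0, 0, 0.2], [0, 0, 0, 0, 0, 0, 0.2]]])

```text
t: 24.45
eef_pos: [0.5615, 0.3372, 0.0216]
ee_rot: [0.661, 0.751, 0.001, -0.0]
contact_force: [-0.3, -0.2, 0.2]
grip_width: 0.364
grip_force: 15.0
```

```bash
python3 plan.py .5605 .340 .012 97.6;  python3 - <<'E'
from h import *
p,d=optics.capture("scene"); cv2.imwrite("pics/s6.png",cv2.resize(cv2.convertScaleAbs(p[170:310,310:460],alpha=1.3),None,fx=4,fy=4))
E
```

```text
t 24.4 pos [0.5615 0.3372 0.0216] turn [ 0.001 -0.001 -0.006] shift cm (after turn) [ 0.29 -0.06  0.96] grip 0.364 q [-0.21  0.67 -0.6   1.76  0.47  0.86 -0.89]
```

View pics/s6.png

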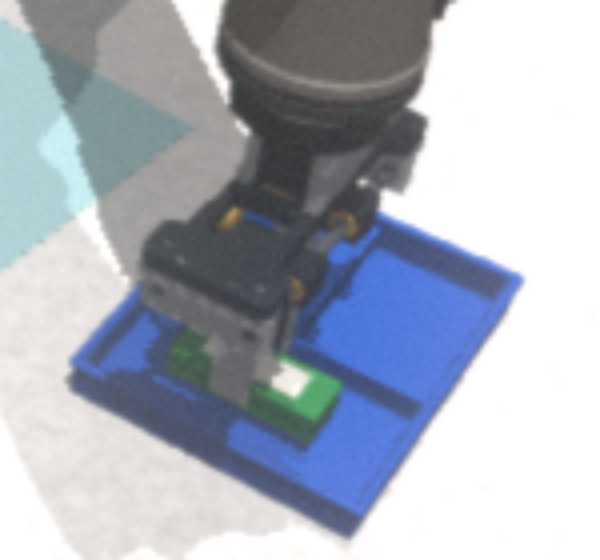

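The mailer hangs inside the long bay, clear of the walls (crop pixel 255,390). I'll lower it the last centimetre.

>>> jog_arm(commands=[[[0.2, 0, 0.4, 0, 0, 0, 0.2], [0, 0, 0.3, 0, 0, 0, 0.2], [0, 0, 0.15, 0, 0, 0, 0.2], [0, 0, 0.1, 0, 0, 0, 0.2], [0, 0, 0, 0, 0, 0, 0.2], [0, 0, 0, 0, 0, 0, 0.2], [0, 0, 0, 0, 0, 0, 0.2], [0, 0, 0, 0, 0, 0, 0.2], [0, 0, 0, 0, 0, 0, 0.2], [0, 0, 0, 0, 0, 0, 0.2]]])

```text
t: 25.5
eef_pos: [0.5605, 0.339, 0.0115]
ee_rot: [0.661, 0.751, -0.0, -0.0]
contact_force: [-4.4, -2.8, 12.4]
grip_width: 0.363
grip_force: 15.0
```

Seated at 12 N. Release with a small opening and retreat.

>>> jog_arm(commands=[[[0, 0, -0.05, 0, 0, 0, 0.2], [0, 0, 0, 0, 0, 0, 0.46], [0, 0, 0, 0, 0, 0, 0.46], [0, 0, 0, 0, 0, 0, 0.46], [0, 0, 0, 0, 0, 0, 0.46], [0, 0, -2, 0, 0, 0, 0.46], [0, 0, -4, 0, 0, 0, 0.46], [0, 0, -4, 0, 0, 0, 0.46], [0, 0, -2, 0, 0, 0, 0.46], [0, 0, 0, 0, 0, 0, 0.46]]])

```text
t: 26.5
eef_pos: [0.562, 0.3398, 0.1347]
ee_rot: [0.661, 0.75, 0.002, 0.0]
contact_force: [0.4, -1.1, -0.2]
grip_width: 0.458
grip_force: 0.0
```

```bash
python3 plan.py .6867 .0055 .12 30;python3 plan.py .6867 .0055 .12 97.6
```

```text
t 26.5 pos [0.562  0.3398 0.1347] turn [ 0.002 -0.005  1.174] shift cm (after turn) [-5.92 35.19  1.47] grip 0.458 q [-0.16  0.54 -0.66  1.68  0.38  1.04 -0.82]
t 26.5 pos [0.562  0.3398 0.1347] turn [ 0.004 -0.003 -0.006] shift cm (after turn) [-34.79   7.93   1.47] grip 0.458 q [-0.16  0.54 -0.66  1.68  0.38  1.04 -0.82]
```

>>> jog_arm(commands=[[[-4.35, 1, 0, 0, 0, 0, 0.46], [-4.35, 1, 0, 0, 0, 0, 0.95], [-4.35, 1, 0, 0, 0, 0, 0.95], [-4.35, 1, 0, 0, 0, 0, 0.95], [-4.35, 1, 0, 0, 0, 0, 0.95], [-4.35, 1, 0, 0, 0, 0, 0.95], [-4.35, 1, 0, 0, 0, 0, 0.95], [-4.35, 1, 0, 0, 0, 0, 0.95], [0, 0, 0, 0, 0, 0, 0.95], [0, 0, 0, 0, 0, 0, 0.95]]])

```text
t: 27.5
eef_pos: [0.6838, 0.0024, 0.1298]
ee_rot: [0.662, 0.75, -0.0, -0.001]
contact_force: [-1.3, 0.9, 0.7]
grip_width: 0.957
grip_force: 0.0
```

```bash
python3 plan.py .6867 .0055 .038 97.6
```

```text
t 27.5 pos [0.6838 0.0024 0.1298] turn [-0.002 -0.001 -0.008] shift cm (after turn) [0.27 0.33 9.18] grip 0.957 q [ 0.32  0.58 -0.6   1.62  0.36  1.06 -0.25]
```

>>> jog_arm(commands=[[[0.25, 0.3, 0, 0, 0, 0, 0.95], [0, 0, 2.5, 0, 0, 0, 0.95], [0, 0, 2.5, 0, 0, 0, 0.95], [0, 0, 2.5, 0, 0, 0, 0.95], [0, 0, 1.2, 0, 0, 0, 0.95], [0, 0, 0.4, 0, 0, 0, 0.95], [0, 0, 0, 0, 0, 0, 0.95], [0, 0, 0, 0, 0, 0, 0.5], [0, 0, 0, 0, 0, 0, 0.5], [0, 0, 0, 0, 0, 0, 0.5]]], grip_force=20)

```text
t: 28.5
eef_pos: [0.6872, 0.0065, 0.0409]
ee_rot: [0.661, 0.75, 0.0, -0.0]
contact_force: [-0.4, -0.5, -0.8]
grip_width: 0.733
grip_force: 0.0
```

>>> jog_arm(commands=[[[0, 0, 0, 0, 0, 0, 0.5], [0, 0, 0, 0, 0, 0, 0.5], [0, 0, 0, 0, 0, 0, 0.5], [0, 0, 0, 0, 0, 0, 0.5], [0, 0, -1, 0, 0, 0, 0.5], [0, 0, -3, 0, 0, 0, 0.5], [0, 0, -4, 0, 0, 0, 0.5], [0, 0, -4, 0, 0, 0, 0.5], [0, 0, 0, 0, 0, 0, 0.5], [0, 0, 0, 0, 0, 0, 0.5]]])

```text
t: 29.5
eef_pos: [0.6871, 0.0064, 0.1612]
ee_rot: [0.661, 0.75, 0.001, 0.0]
contact_force: [-0.2, -0.1, -0.8]
grip_width: 0.654
grip_force: 20.0
```

```bash
python3 plan.py .4531 .366 .12 97.6
```

```text
t 29.5 pos [0.6871 0.0064 0.1612] turn [ 0.001 -0.    -0.006] shift cm (after turn) [ 38.74 -18.44   4.12] grip 0.654 q [ 0.32  0.55 -0.61  1.59  0.34  1.11 -0.24]
```

>>> jog_arm(commands=[[[3.87, -1.84, 0, 0, 0, 0, 0.5], [3.87, -1.84, 0, 0, 0, 0, 0.5], [3.87, -1.84, 0, 0, 0, 0, 0.5], [3.87, -1.84, 0, 0, 0, 0, 0.5], [3.87, -1.84, 0, 0, 0, 0, 0.5], [3.87, -1.84, 0, 0, 0, 0, 0.5], [3.87, -1.84, 0, 0, 0, 0, 0.5], [3.87, -1.84, 0, 0, 0, 0, 0.5], [3.87, -1.84, 0, 0, 0, 0, 0.5], [3.87, -1.84, 0, 0, 0, 0, 0.5]]])

```text
t: 30.5
eef_pos: [0.4536, 0.3677, 0.1592]
ee_rot: [0.661, 0.751, -0.001, -0.001]
contact_force: [1.1, 0.5, 0.4]
grip_width: 0.656
grip_force: 20.0
```

```bash
python3 plan.py .4531 .366 .045 97.6
```

```text
t 30.5 pos [0.4536 0.3677 0.1592] turn [-0.002  0.    -0.006] shift cm (after turn) [-0.16 -0.07 11.42] grip 0.656 q [-0.2   0.42 -0.74  1.82  0.33  1.03 -0.95]
```

>>> jog_arm(commands=[[[-0.15, -0.05, 0, 0, 0, -0.006, 0.5], [0, 0, 0, 0, 0, 0, 0.5], [0, 0, 3, 0, 0, 0, 0.5], [0, 0, 3, 0, 0, 0, 0.5], [0, 0, 2.5, 0, 0, 0, 0.5], [0, 0, 1.5, 0, 0, 0, 0.5], [0, 0, 0.8, 0, 0, 0, 0.5], [0, 0, 0, 0, 0, 0, 0.5], [0, 0, 0, 0, 0, 0, 0.5], [0, 0, 0, 0, 0, 0, 0.5]]])

```text
t: 31.5
eef_pos: [0.4555, 0.366, 0.0535]
ee_rot: [0.659, 0.752, 0.001, -0.0]
contact_force: [0.4, -0.0, -0.1]
grip_width: 0.653
grip_force: 20.0
```

```bash
python3 plan.py .4531 .366 .045 97.6;  python3 - <<'E'
from h import *
p,d=optics.capture("scene"); cv2.imwrite("pics/s7.png",cv2.resize(cv2.convertScaleAbs(p[170:310,310:460],alpha=1.3),None,fx=4,fy=4))
E
```

```text
t 31.5 pos [0.4555 0.366  0.0535] turn [ 0.001 -0.001  0.   ] shift cm (after turn) [ 0.03 -0.24  0.85] grip 0.653 q [-0.26  0.55 -0.67  1.9   0.45  0.84 -1.04]
```

View pics/s7.png

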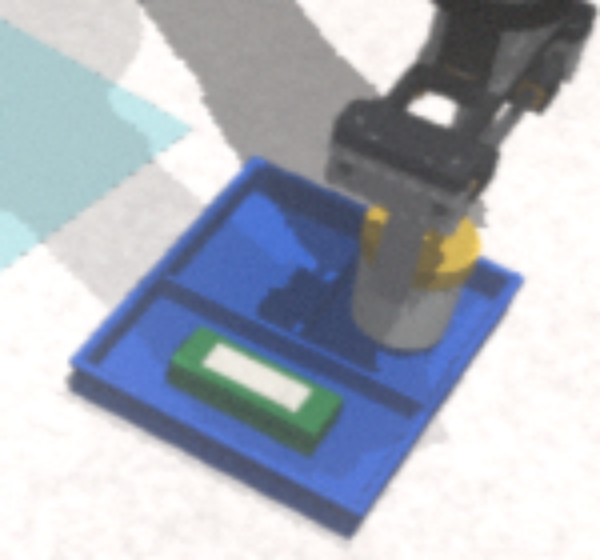

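The mailer lies flat in the long bay (255,390), and the cup is over its small bay (410,300). Lower it.

>>> jog_arm(commands=[[[0, -0.2, 0.4, 0, 0, 0, 0.5], [0, 0, 0.3, 0, 0, 0, 0.5], [0, 0, 0.1, 0, 0, 0, 0.5], [0, 0, 0, 0, 0, 0, 0.5], [0, 0, 0, 0, 0, 0, 0.5], [0, 0, 0, 0, 0, 0, 0.5], [0, 0, 0, 0, 0, 0, 0.5], [0, 0, 0, 0, 0, 0, 0.5], [0, 0, 0, 0, 0, 0, 0.5], [0, 0, 0, 0, 0, 0, 0.5]]])

```text
t: 32.55
eef_pos: [0.4528, 0.3653, 0.0445]
ee_rot: [0.659, 0.753, -0.0, -0.0]
contact_force: [-2.3, -1.5, 5.0]
grip_width: 0.655
grip_force: 20.0
```

>>> jog_arm(commands=[[[0, 0, 0, 0, 0, 0, 0.85], [0, 0, 0, 0, 0, 0, 0.85], [0, 0, 0, 0, 0, 0, 0.85], [0, 0, 0, 0, 0, 0, 0.85], [0, 0, -1.5, 0, 0, 0, 0.85], [0, 0, -3, 0, 0, 0, 0.85], [0, 0, -4, 0, 0, 0, 0.85], [0, 0, -1, 0, 0, 0, 0.85], [0, 0, 0, 0, 0, 0, 0.85], [0, 0, 0, 0, 0, 0, 0.85]]])

```text
t: 33.55
eef_pos: [0.4529, 0.3649, 0.1392]
ee_rot: [0.659, 0.752, -0.0, -0.0]
contact_force: [0.4, -0.9, -1.0]
grip_width: 0.85
grip_force: 0.0
```

```bash
python3 plan.py .5775 .1195 .12 97.6
```

```text
t 33.5 pos [0.4529 0.3649 0.1392] turn [-0.001 -0.     0.   ] shift cm (after turn) [-25.97   9.1    1.92] grip 0.85 q [-0.21  0.44 -0.74  1.85  0.35  0.99 -0.96]
```

>>> jog_arm(commands=[[[-3.7, 1.3, 0, 0, 0, 0, 0.75], [-3.7, 1.3, 0, 0, 0, 0, 0.75], [-3.7, 1.3, 0, 0, 0, 0, 0.75], [-3.7, 1.3, 0, 0, 0, 0, 0.75], [-3.7, 1.3, 0, 0, 0, 0, 0.75], [-3.7, 1.3, 0, 0, 0, 0, 0.75], [-3.7, 1.3, 0, 0, 0, 0, 0.75], [0, 0, 0, 0, 0, 0, 0.75], [0, 0, 0, 0, 0, 0, 0.75], [0, 0, 0, 0, 0, 0, 0.75]]])

```text
t: 34.55
eef_pos: [0.5767, 0.1216, 0.1384]
ee_rot: [0.658, 0.753, -0.0, -0.001]
contact_force: [0.4, 0.8, 0.0]
grip_width: 0.748
grip_force: 0.0
```

```bash
python3 plan.py .5775 .1195 .046 97.6
```

```text
t 34.5 pos [0.5767 0.1216 0.1384] turn [-0.002 -0.001  0.002] shift cm (after turn) [-0.22  0.06  9.24] grip 0.748 q [ 0.21  0.44 -0.67  1.83  0.32  0.98 -0.46]
```

>>> jog_arm(commands=[[[-0.2, 0.05, 0, 0, 0, 0, 0.75], [0, 0, 2.5, 0, 0, 0, 0.75], [0, 0, 2.5, 0, 0, 0, 0.75], [0, 0, 2.5, 0, 0, 0, 0.75], [0, 0, 1.2, 0, 0, 0, 0.75], [0, 0, 0.5, 0, 0, 0, 0.75], [0, 0, 0, 0, 0, 0, 0.75], [0, 0, 0, 0, 0, 0, 0.3], [0, 0, 0, 0, 0, 0, 0.3], [0, 0, 0, 0, 0, 0, 0.3]]])

```text
t: 35.55
eef_pos: [0.5787, 0.1188, 0.0479]
ee_rot: [0.659, 0.752, 0.0, -0.0]
contact_force: [-0.4, 0.2, 0.6]
grip_width: 0.533
grip_force: 0.0
```

>>> jog_arm(commands=[[[0, 0, 0, 0, 0, 0, 0.3], [0, 0, 0, 0, 0, 0, 0.3], [0, 0, 0, 0, 0, 0, 0.3], [0, 0, 0, 0, 0, 0, 0.3], [0, 0, -1, 0, 0, 0, 0.3], [0, 0, -3, 0, 0, 0, 0.3], [0, 0, -4, 0, 0, 0, 0.3], [0, 0, -3, 0, 0, 0, 0.3], [0, 0, 0, 0, 0, 0, 0.3], [0, 0, 0, 0, 0, 0, 0.3]]])

```text
t: 36.55
eef_pos: [0.5784, 0.1186, 0.1579]
ee_rot: [0.659, 0.752, 0.0, -0.0]
contact_force: [-0.1, -0.7, -0.9]
grip_width: 0.417
grip_force: 20.0
```

```bash
python3 plan.py .4637 .2867 .12 97.6
```

```text
t 36.5 pos [0.5784 0.1186 0.1579] turn [ 0.001 -0.     0.   ] shift cm (after turn) [18.18 -9.15  3.79] grip 0.417 q [ 0.23  0.41 -0.68  1.81  0.3   1.02 -0.44]
```

>>> jog_arm(commands=[[[3.03, -1.52, 0, 0, 0, 0, 0.3], [3.03, -1.52, 0, 0, 0, 0, 0.3], [3.03, -1.52, 0, 0, 0, 0, 0.3], [3.03, -1.52, 0, 0, 0, 0, 0.3], [3.03, -1.52, 0, 0, 0, 0, 0.3], [3.03, -1.52, 0, 0, 0, 0, 0.3], [0, 0, 0, 0, 0, 0, 0.3], [0, 0, 3, 0, 0, 0, 0.3], [0, 0, 2, 0, 0, 0, 0.3], [0, 0, 0, 0, 0, 0, 0.3]]])

```text
t: 37.55
eef_pos: [0.4621, 0.2852, 0.1043]
ee_rot: [0.658, 0.753, -0.002, -0.001]
contact_force: [-0.2, -1.3, -0.4]
grip_width: 0.422
grip_force: 20.0
```

```bash
python3 plan.py .4637 .2867 .0515 97.6
```

```text
t 37.5 pos [0.4621 0.2852 0.1043] turn [-0.006  0.001  0.001] shift cm (after turn) [0.13 0.17 5.28] grip 0.422 q [-0.08  0.42 -0.73  1.96  0.35  0.9  -0.85]
```

>>> jog_arm(commands=[[[0.1, 0.1, 0, 0, 0, 0, 0.3], [0, 0, 2, 0, 0, 0, 0.3], [0, 0, 1.5, 0, 0, 0, 0.3], [0, 0, 0.8, 0, 0, 0, 0.3], [0, 0, 0.4, 0, 0, 0, 0.3], [0, 0, 0.3, 0, 0, 0, 0.3], [0, 0, 0.1, 0, 0, 0, 0.3], [0, 0, 0, 0, 0, 0, 0.3], [0, 0, 0, 0, 0, 0, 0.3], [0, 0, 0, 0, 0, 0, 0.3]]])

```text
t: 38.55
eef_pos: [0.4647, 0.2881, 0.0567]
ee_rot: [0.659, 0.753, 0.0, -0.0]
contact_force: [-0.1, -0.4, 0.1]
grip_width: 0.42
grip_force: 20.0
```

```bash
python3 plan.py .4637 .2867 .0515 97.6;  python3 - <<'E'
from h import *
p,d=optics.capture("scene"); cv2.imwrite("pics/s8.png",cv2.resize(cv2.convertScaleAbs(p[170:310,310:460],alpha=1.3),None,fx=4,fy=4))
E
```

```text
t 38.5 pos [0.4647 0.2881 0.0567] turn [-0.    -0.001  0.   ] shift cm (after turn) [-0.13 -0.12  0.52] grip 0.42 q [-0.12  0.49 -0.69  1.99  0.42  0.81 -0.91]
```

View pics/s8.png

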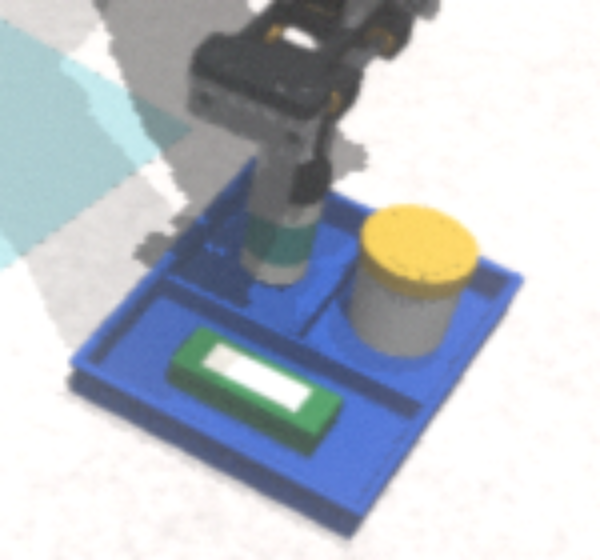

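The cup stands upright in its bay (410,280), and the canister is just above the floor of the other (275,270).

>>> jog_arm(commands=[[[-0.1, -0.1, 0.3, 0, 0, 0, 0.3], [0, 0, 0.15, 0, 0, 0, 0.3], [0, 0, 0.1, 0, 0, 0, 0.3], [0, 0, 0, 0, 0, 0, 0.3], [0, 0, 0, 0, 0, 0, 0.3], [0, 0, 0, 0, 0, 0, 0.3], [0, 0, 0, 0, 0, 0, 0.3], [0, 0, 0, 0, 0, 0, 0.3], [0, 0, 0, 0, 0, 0, 0.3], [0, 0, 0, 0, 0, 0, 0.3]]])

```text
t: 39.6
eef_pos: [0.4641, 0.2871, 0.0512]
ee_rot: [0.659, 0.752, 0.0, -0.0]
contact_force: [1.4, -1.1, 7.3]
grip_width: 0.422
grip_force: 20.0
```

Contact. Release, lift clear, and move back towards the centre so the cameras can see.

>>> jog_arm(commands=[[[0, 0, 0, 0, 0, 0, 0.65], [0, 0, 0, 0, 0, 0, 0.65], [0, 0, 0, 0, 0, 0, 0.65], [0, 0, 0, 0, 0, 0, 0.65], [0, 0, -1.5, 0, 0, 0, 0.65], [0, 0, -3, 0, 0, 0, 0.65], [0, 0, -4, 0, 0, 0, 0.65], [0, 0, -4, 0, 0, 0, 0.65], [0, 0, -2, 0, 0, 0, 0.65], [0, 0, 0, 0, 0, 0, 0.65]]])

```text
t: 40.6
eef_pos: [0.4649, 0.2879, 0.1999]
ee_rot: [0.659, 0.753, 0.002, 0.001]
contact_force: [-0.4, 0.4, -0.9]
grip_width: 0.653
grip_force: 0.0
```

>>> jog_arm(commands=[[[-4, 0, 0, 0, 0, 0, 0.65], [-4, 0, 0, 0, 0, 0, 0.65], [-4, 0, 0, 0, 0, 0, 0.65], [-4, 0, 0, 0, 0, 0, 0.65], [-4, 0, 0, 0, 0, 0, 0.65], [-4, 0, 0, 0, 0, 0, 0.65], [-4, 0, 0, 0, 0, 0, 0.65], [0, 0, 0, 0, 0, 0, 0.65], [0, 0, 0, 0, 0, 0, 0.65], [0, 0, 0, 0, 0, 0, 0.65]]])

```text
t: 41.6
eef_pos: [0.5007, 0.0104, 0.1957]
ee_rot: [0.658, 0.753, 0.0, -0.001]
contact_force: [0.0, 0.1, -0.3]
grip_width: 0.649
grip_force: 0.0
```

Run:
```python
from h import *
print(get_state()["eef_pos"],get_state()["contact_force"])
a,_=optics.capture("scene"); b,_=optics.capture("top")
cv2.imwrite("pics/fin.png",cv2.convertScaleAbs(np.vstack([a[80:310,60:460],b[100:280,60:460]]),alpha=1.5))
```

```text
[0.50069428 0.01039761 0.19569114] [ 0.02252933  0.09486082 -0.26233315]
```

View pics/fin.png

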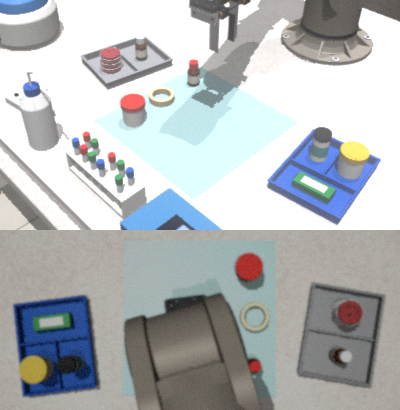

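Both kits are complete: the bottle and the four-dish pile are in the metal tray, and the mailer, canister and cup are in the blue tray. The red cup, red-capped bottle and tape are where they were, so I'm handing the job in.

```bash
python3 -c "
from bench import order
print(order.job_done())"
```

```text
the job is handed in; nothing more can be done
None
```

Both kits were made up in the order asked and handed in at about 42 s; the final pictures show every item in its bay, the dish on the pile, and the red-lidded cup, red-capped bottle and tape where they were.

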